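# Set the rotary table to the setting line and clamp it

### The job

Push the upright fin of the rotary table round with the fingertips until the index ridge on the dial lines up with the line on the setting tab, then push the clamp lever towards the dial until it is fully home against its stop. Only push: do not pinch or grip the fin or the lever, and leave the setting tab and the loose things on the bench where they are.

Things in the scene. Friction and masses are not known exactly. Their poses are not given: they have to be found in the camera images.
- fixture: Rotary table bolted to the bench. Grey base plate 224 x 224 x 20 mm with an ear (x -75 to +65 mm, out to y = -210 mm) carrying the clamp lever. Origin on the bench under the dial's axis, z up. On it a scale ring (radius 100 mm, top z = 26 mm) with short engraved lines every 10 degrees, and the steel dial (radius 75 mm, top z = 32 mm; hub radius 15 mm, top z = 40 mm).
- dial (a joint): Dial angle (rad), counter-clockwise from above, about the vertical through the fixture's origin; range -2.8 to 2.8. Stays where left; takes 0.15 N m (3 N at the fin). The black index ridge (radial, 6 mm wide, 2.5 mm high, from 28 mm to the rim) points at this angle from the fixture's +x; the fin stands opposite, at this angle + pi.
- index_tip (a point): Outer end of the index ridge, 76.5 mm from the dial's axis, turns with the dial.
- fin_middle (a point): Middle of the dial's upright fin, 49 mm from the axis, 47 mm over the bench. The fin is a radial plate from 28 to 70 mm from the axis, 14 mm thick, from the dial's top (z = 32 mm) to z = 62 mm over the bench. Site axes as the dial's: x along the index ridge, y normal to the fin's broad faces, z up.
- fin_face_a (a point): Centre of the fin's broad face on the dial's +y side, 42 x 4 x 27 mm; pushing on it turns the dial counter-clockwise. The fin's core rises 3 mm above it. Axes as the dial's.
- fin_face_b (a point): Centre of the fin's opposite broad face, on the dial's -y side; pushing on it turns the dial clockwise. Otherwise the same.
- tab (a joint): Angle (rad) of the setting tab on the scale ring, same axis, zero and sense as the dial: the index is in line when both values are equal. Steel block 26 mm wide clipped over the ring's edge, 78 to 110 mm from the axis, top z = 30 mm, with one 6 mm wide black radial line. Must stay where it is.
- target_line (a point): Inner end of the tab's line, 76.5 mm from the dial's axis; the index tip must come to this point (seen from above).
- clamp (a joint): Clamp lever angle (rad), 0 open stop to 1.2 home stop, growing clockwise from above, towards the dial. The arm points from its pivot at 3.840 minus this value, counter-clockwise from the fixture's +x. Dark steel arm 14 mm thick, to 78 mm from the pivot (hub radius 15 mm), z = 27 to 55 mm over the bench. Stays where left; takes 0.1 N m.
- lever_pivot (a point): Foot of the clamp lever's pivot axis (vertical), on top of the base plate, at x = 30, y = -150 mm in the fixture's frame.
- lever_end (a point): Free end of the lever arm, 78 mm from the pivot, z = 41 mm over the bench.
- lever_face_a (a point): Centre of the lever arm's broad face on its side away from the dial (+y of its frame, whose x runs along the arm from the pivot), 62 x 4 x 25 mm; pushing on it swings the lever home.
- lever_face_b (a point): Centre of the lever arm's opposite broad face, towards the dial and the stop pin; pushing on it opens the lever. Otherwise the same.
- offcut: Loose pine block 60 x 60 x 38 mm beside the table's left side; bystander. Origin: centre of the underside.
- pencil: Loose flat carpenter's pencil 167 mm long, between table and robot; bystander.
- pliers: Loose pliers 188 mm long with red grips, left of the table; bystander.
- jar: Loose small jar, 48 mm across, 60 mm high, far left of the table; bystander.
- screwdriver: Loose screwdriver 190 mm long, right of the table; bystander.

How it is judged:
By the outcome, as a careful person would: the job done as asked, in the order asked, and still so for the second after the job is handed in, with the robot touching nothing.
It also fails if it takes over 54 s, if anything falls off the work surface, if the arm or the gripper's body presses on something with over 40 N, if the wrist force passes 120 N, or if a joint passes its speed limit or range.

### The arm

A 6-joint arm with a two-finger parallel gripper is mounted at the origin on a cart in front of the work surface, level with it; the furniture and walls round the work are solid. World frame = base frame: x ahead of the robot, y to its left, z up, the work surface at z = 0. Lengths are in mm, angles in rad, forces in N, time in s.
With the tool pointing down it reaches from about 300 to 750 mm from the base axis. Payload 8.5 kg.
Tool frame: the origin (TCP) lies between the finger pads; the fingertips stand 17 mm ahead of it and the grasp point (between the pads) lies 2 mm behind it; z points along the fingers, y is the line along which they close (so a half turn about z gives the same grasp; the last joint's range is limited). The gripper opens to 88 mm and grips with 3 to 60 N. Pads are 18 mm wide; open, the fingers measure 123 mm over their backs; the gripper's body (75 mm by 187 mm) begins 45 mm behind the grasp point.
Start: joints at [0.99, 0.381, 1.297, -0, 1.464, -0.215], TCP at [196.723, 513.596, 255.748] pointing down, gripper open.
Joint ranges: [-3.11, 3.11], [-0.89, 2.33], [0.22, 2.48], [-1.42, 4.56], [0.17, 2.85], [-2.88, 2.88]. Speed limits (rad/s): [2.39, 2.39, 3.14, 3.14, 3.14, 3.14].

### API

Orientations are given as a unit quaternion [x, y, z, w].
In Python, from plant import manip gives the robot as it stands.
- The arm moves only by the tool step_arm, never from a script. Its argument "targets" is a list of rows, each an object with "dp": the shift along the tool's x, y, z in cm, a list of three; "rot": the turn, a rotation vector about the tool's x, y, z in rad, a list of three; "fingers": the gripper command: -1 is shut, 1 is fully open, values between are in proportion. In form: [{"dp": [dx, dy, dz], "rot": [ax, ay, az], "fingers": fingers}, ...]. A call has 1 to 12 rows; each row shifts and turns the commanded pose from where the row before left it, along the tool's axes as they then stand; what a row does not reach is not made up. A row lasts 1/10 s, in which the tool goes at most 50 mm and 8.59 degrees, less where a joint would pass 70% of its speed; a pose out of reach is approached as far as the arm can. A call with a gripper value outside its range is refused whole. The fingers move at their own pace and stop on an object; "force" is the grip in N (left out, the last holds). Time passes only in rows, so rows that do not move let the fingers close. It gives the time, the measured TCP pose, the force, the opening and the grip force at its end, in the units of the state.
- manip.observe(): the state, without advancing time (a new reading comes with each control period).
- manip.read_camera(name): name is "scene" or "top"; returns a dict with "image" (420x560x3 uint8, red, green, blue), "fx", "fy", "cx", "cy" (pixels), "k1" (the pictures are not rectified: a ray, as slopes to the right and down, at radius r is drawn at 1 + k1 r^2 times it, then the intrinsics apply), "world_to_cam" (4x4, takes a point from world to camera coordinates). Camera axes: x right, y up, looking along -z (the intrinsics and any distortion apply to the point x, -y, -z); pixel columns grow to the right and rows downward; lengths in mm; the calibration is good to about 2 mm. A picture is of the moment at which its call begins. There is no depth.
- manip.job_done(): hands the job in; it is judged then, once.
Trained networks look in a picture, given as the dict that the camera call returned (one of the last four; its "shot" number tells which), for a name from the list of things; names that differ only in an ending like _2 or _b are one class to them, and where a whole thing is asked for, a point or a joint stands for the part that bears it (a point fixed in the world has none). Each returns a list of dicts, best first, with "p" (0 to 1); they miss things now and then, are a little off and sometimes report something else, mostly with a low value. They report only what shows in the picture. A call takes as long as a camera call.
- manip.look_for(picture, thing): "rect" ([centre column, centre row, width, height] in pixels, round what is visible of it).
- manip.landmark_of(picture, thing): "pixel" ([column, row] in pixels: a listed point, or the origin of a listed thing).
The state is a dict: "clock": time; "joint_positions": joint angles; "qd": joint speeds; "joint_efforts": joint torques, N m; "position": TCP position; "ee_rot": TCP orientation; "force": force on the tool from outside, world axes, zero at the start; "ft_torque": the same for the moment, N m; "gripper_width": finger opening in mm; "grasp_force": force on a finger pad.
Only numpy, scipy, OpenCV 4.12 (cv2) and the standard library are available. Lean on these libraries where they do the work, as an engineer would, in place of code of your own. Each camera call takes 0.05 s, during which the arm holds its last target. There are 200 camera calls.

## Working session

There is one attempt and no reset: what is moved stays moved. The work goes in short steps, Python scripts to look and compute and a tool call to move; the robot and the scene stay as the last step left them, time stands still between calls to the robot, and variables do not carry over. Pictures are saved under pics/ and viewed, at most 10 in all, crops included, and the job is handed in when it is done.

Besides the shell and the picture viewer there is one more tool, called after "Call:" as name([rows], argument=value, ...), one row to a line, values as JSON. step_arm: Moves the arm, as the interface text tells. Its arguments: {"type":"object","properties":{"targets":{"type":"array","items":{"type":"object","properties":{"dp":{"type":"array","items":{"type":"number"}},"rot":{"type":"array","items":{"type":"number"}},"fingers":{"type":"number"}}}},"force":{"type":"number"}},"required":["targets"]}

```bash
ls; mkdir -p pics; cat > h.py <<'E'
import numpy as np, cv2
from plant import manip
def ray(p,px):
    K=np.array([[p['fx'],0,p['cx']],[0,p['fy'],p['cy']],[0,0,1]])
    x,y=(px[0]-p['cx'])/p['fx'],(px[1]-p['cy'])/p['fy']
    a,b=x,y
    for _ in range(20):
        s=1+p['k1']*(a*a+b*b); a,b=x/s,y/s
    T=np.array(p['world_to_cam']); R,t=T[:3,:3],T[:3,3]
    return -R.T@t, R.T@np.array([a,-b,-1.])
def at_z(p,px,z):
    o,d=ray(p,px); return o+d*(z-o[2])/d[2]
def proj(p,w):
    T=np.array(p['world_to_cam']); c=T[:3,:3]@np.array(w)+T[:3,3]
    a,b=c[0]/-c[2],-c[1]/-c[2]; s=1+p['k1']*(a*a+b*b)
    return np.array([p['fx']*a*s+p['cx'],p['fy']*b*s+p['cy']])
Z=dict(fixture=0,index_tip=34.5,fin_middle=47,fin_face_a=47,fin_face_b=47,target_line=30,lever_pivot=20,lever_end=41,lever_face_a=41,lever_face_b=41,offcut=0,pencil=0,pliers=0,jar=0,screwdriver=0)
def survey(p,names=Z):
    for n in names:
        for r in manip.landmark_of(p,n)[:2]:
            print(n,round(r['p'],2),np.round(r['pixel'],1),np.round(at_z(p,r['pixel'],Z[n]),1))
def save(p,n): cv2.imwrite('pics/'+n+'.png',p['image'][:,:,::-1])
E
python3 - <<'E'
from h import *
for c in ('top','scene'):
    p=manip.read_camera(c); save(p,c+'0'); print(c,np.round(ray(p,(280,210))[0])); survey(p)
print(manip.observe())
E
```

```text
pics
top [ 344. -105. 1221.]
fixture 0.62 [298.6 235.5] [ 561.6 -104.9    0. ]
index_tip 0.75 [321.6 255.2] [ 522.  -186.3   34.5]
index_tip 0.41 [138.  206.4] [483.9 374.4  34.5]
fin_middle 0.56 [286.5 228.5] [561.4 -65.1  47. ]
fin_middle 0.56 [409.4 267.7] [ 567.3 -434.2   47. ]
fin_face_a 0.86 [286.7 226. ] [568.6 -63.2  47. ]
fin_face_a 0.76 [288.3 226.2] [569.6 -67.8  47. ]
fin_face_b 0.86 [286.7 226. ] [568.6 -63.2  47. ]
fin_face_b 0.76 [288.3 226.2] [569.6 -67.8  47. ]
target_line 0.7 [140.3 206.7] [485.8 369.4  30. ]
target_line 0.6 [354.5 272.6] [ 505.4 -291.9   30. ]
lever_pivot 0.66 [350.3 244.5] [ 582.  -258.1   20. ]
lever_end 0.5 [356.4 271.8] [ 507.8 -294.7   41. ]
lever_face_a 0.8 [353.6 267.6] [ 516.7 -283.7   41. ]
lever_face_a 0.72 [295.7 212.2] [617.7 -74.9  41. ]
lever_face_b 0.8 [353.6 267.6] [ 516.7 -283.7   41. ]
lever_face_b 0.72 [295.7 212.2] [617.7 -74.9  41. ]
offcut 0.72 [238.9 226.2] [530.1  75.3   0. ]
pencil 0.5 [269.7 280. ] [407.6 -65.8   0. ]
pencil 0.38 [139.5 209.4] [480.8 380.3   0. ]
pliers 0.64 [139.5 207.5] [486.3 382.7   0. ]
pliers 0.18 [2
[... 1204 characters left out ...]
array([ 9.89717435e-01,  3.80591740e-01,  1.29737489e+00, -1.81445510e-05,
        1.46362693e+00, -2.15296164e-01]), 'qd': array([-1.07450429e-03,  9.54924028e-05, -1.29198332e-04,  8.80414843e-05,
        6.58168583e-04, -1.32777961e-03]), 'joint_efforts': array([-1.88761278e-04, -4.37798381e+01, -2.24728364e+01,  7.13641522e-02,
        3.14125372e-02, -6.79709473e-06]), 'position': array([196.71910881, 513.59844243, 255.7613192 ]), 'ee_rot': array([ 1.81872517e-01,  9.83322118e-01, -3.91465353e-06,  8.13908474e-06]), 'force': array([-0.20246689, -0.80631628,  0.40243994]), 'ft_torque': array([-0.01767789, -0.00019519,  0.0388081 ]), 'grasp_force': 0.0, 'gripper_width': 88.39826304919255}
```

```bash
python3 - <<'E'
import cv2
a=cv2.imread('pics/top0.png')[165:305,215:405]; b=cv2.imread('pics/scene0.png')[165:305,215:405]
cv2.imwrite('pics/a.png',cv2.resize(a,None,fx=4,fy=4,interpolation=cv2.INTER_CUBIC));cv2.imwrite('pics/b.png',cv2.resize(b,None,fx=4,fy=4,interpolation=cv2.INTER_CUBIC))
E
```

```text
(no output)
```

View pics/a.png

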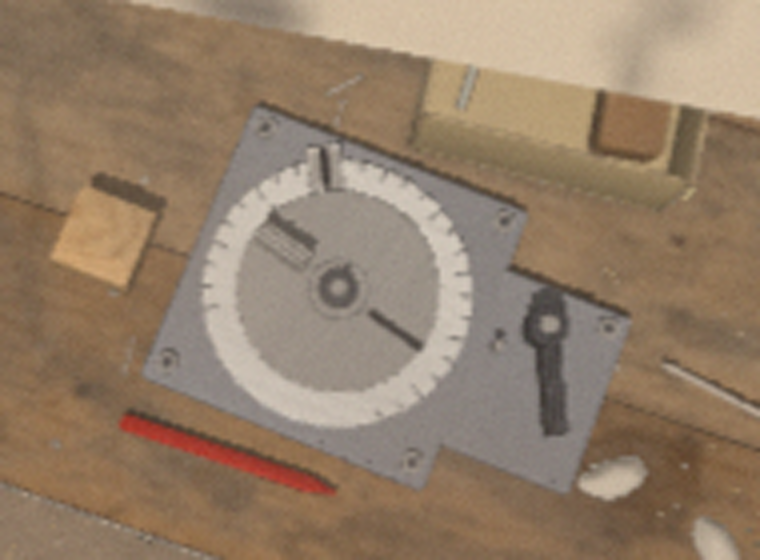

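View pics/b.png

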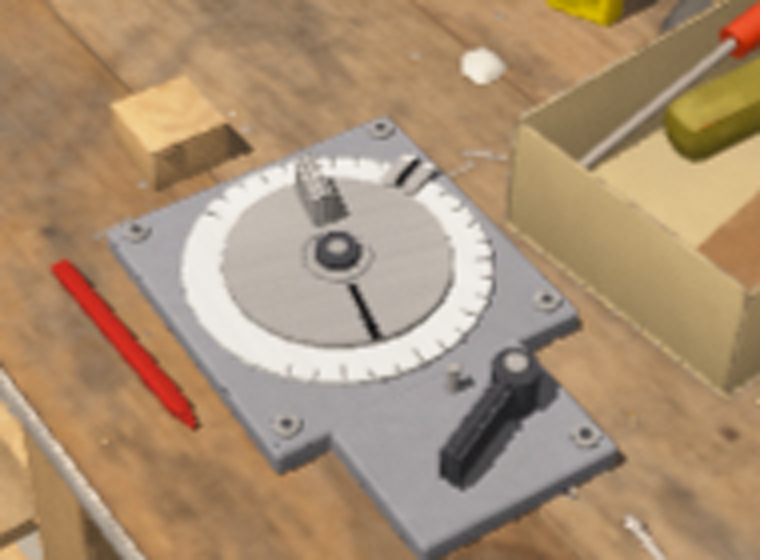

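```bash
cat > fit.py <<'E'
from h import *
from scipy.optimize import least_squares
F=np.array([[112,112,20],[112,-112,20],[65,-210,20],[-75,-210,20],[-112,112,20],[-112,-112,20],[0,0,40]])
def wpt(s,q):
    c,n=np.cos(s[2]),np.sin(s[2]); q=np.asarray(q,float)
    return np.stack([s[0]+c*q[...,0]-n*q[...,1],s[1]+n*q[...,0]+c*q[...,1],q[...,2]],-1)
def dark(p,s,r0,r1,z,ths):
    g=cv2.GaussianBlur(cv2.cvtColor(p['image'],cv2.COLOR_RGB2GRAY),(0,0),.7).astype(np.float32); out=[]
    for th in ths:
        P=[proj(p,wpt(s,[r*np.cos(th),r*np.sin(th),z])) for r in np.linspace(r0,r1,15)]
        P=np.array(P,np.float32); out.append(cv2.remap(g,P[:,0].copy(),P[:,1].copy(),cv2.INTER_LINEAR).mean())
    return np.array(out)
def angle(p,s,r0,r1,z,guess,w=.14):
    ths=guess+np.linspace(-w,w,57); d=dark(p,s,r0,r1,z,ths)
    i=d.argmin(); m=abs(np.arange(57)-i)<=14; k=np.clip(np.percentile(d[m],70)-d,0,None)*m
    return (k*ths).sum()/k.sum(), d.min(), np.median(d)
E
cat > a.py <<'E'
from fit import *
U=dict(top=[(258,103),(526,211),(631,317),(570,491),(143,376),(420,487),(338,288)],scene=[(385,118),(580,320),(622,455),(430,548),(107,235),(275,460),(338,245)])
ps={c:manip.read_camera(c) for c in U}
uv={c:np.array(U[c])/4+[215,165]-.375 for c in U}
f=lambda s,cs=U:np.concatenate([np.array([proj(ps[c],w) for w in wpt(s,F)]-uv[c]).ravel() for c in cs])
for cs in (['top'],['scene'],list(U)):
    r=least_squares(f,[560,-106,-.36],args=(cs,),loss='soft_l1',x_scale=[10,10,.1]); print(cs,r.x,np.round(r.fun,1))
    s=r.x
    for c in cs:
        for n,a in (('idx',(32,74,34.5,-1.83)),('tab',(82,106,30,.47))): print(c,n,angle(ps[c],s,*a))
np.save('s.npy',s)
E
python3 a.py
```

```text
['top'] [ 5.52532414e+02 -1.07104917e+02 -5.39669966e-02] [-1.3 -0.3  0.9 -0.3  0.4 -0.3 -0.2  0.7 -1.1 -0.3  1.1  0.9 -0.  -0.3]
top idx (np.float64(-1.81753645543427), np.float32(94.42539), np.float32(117.30729))
top tab (np.float64(0.47216991162110183), np.float32(89.702995), np.float32(144.3362))
['scene'] [ 5.48028890e+02 -1.09667616e+02 -5.76730829e-02] [ 0.6 -1.   0.9 -1.5  0.1 -1.1 -1.5  1.8 -1.  -0.7  0.5  0.8 -0.1  1.3]
scene idx (np.float64(-1.7987225734137477), np.float32(67.541534), np.float32(122.669205))
scene tab (np.float64(0.5022626647606433), np.float32(84.86354), np.float32(153.64812))
['top', 'scene'] [ 5.50834389e+02 -1.07453110e+02 -5.44691711e-02] [-1.3  0.3  0.9  0.3  0.3  0.3 -0.3  1.3 -1.2  0.3  1.   1.5 -0.1  0.3
  0.8 -1.8  1.1 -2.6  0.6 -2.4 -0.8  0.4 -0.6 -1.5  1.2 -0.3  0.3  0.4]
top idx (np.float64(-1.788714892788959), np.float32(95.40019), np.float32(117.64225))
top tab (np.float64(0.468432113292028), np.float32(89.458206), np.float32(143.77852))
scene idx (np.float64(-1.8395264593476965), np.float32(67.48666), np.float32(123.091866))
scene tab (np.float64(0.48994688202164066), np.float32(85.026886), np.float32(156.73737))
```

Call:
step_arm([
  {"dp": [-3.4, -2.3, 0], "rot": [0, 0, 0], "fingers": -1},
  {"dp": [-3.4, -2.3, 0], "rot": [0, 0, 0], "fingers": -1},
  {"dp": [-3.4, -2.3, 0], "rot": [0, 0, 0], "fingers": -1},
  {"dp": [-3.4, -2.3, 0], "rot": [0, 0, 0], "fingers": -1},
  {"dp": [-3.4, -2.3, 0], "rot": [0, 0, 0], "fingers": -1},
  {"dp": [-3.4, -2.3, 0], "rot": [0, 0, 0], "fingers": -1},
  {"dp": [-3.4, -2.3, 0], "rot": [0, 0, 0], "fingers": -1},
  {"dp": [-3.4, -2.3, 0], "rot": [0, 0, 0], "fingers": -1},
  {"dp": [-3.4, -2.3, 0], "rot": [0, 0, 0], "fingers": -1},
  {"dp": [-3.4, -2.3, 0], "rot": [0, 0, 0], "fingers": -1},
  {"dp": [-3.4, -2.3, 0], "rot": [0, 0, 0], "fingers": -1},
  {"dp": [-3.4, -2.3, 0], "rot": [0, 0, 0], "fingers": -1},
], force=10)

```text
clock: 2.9
position: [479.8, 108.3, 255.9]
ee_rot: [0.182, 0.983, 0.0, 0.0]
force: [0.8, 0.9, 0.2]
gripper_width: 0.5
grasp_force: 0.0
```

Call:
step_arm([
  {"dp": [-3.0, -2.1, 0], "rot": [0, 0, 0], "fingers": -1},
  {"dp": [-3.0, -2.1, 0], "rot": [0, 0, 0], "fingers": -1},
  {"dp": [-3.0, -2.1, 0], "rot": [0, 0, 0], "fingers": -1},
  {"dp": [-3.0, -2.1, 0], "rot": [0, 0, 0], "fingers": -1},
  {"dp": [-3.0, -2.1, 0], "rot": [0, 0, 0], "fingers": -1},
  {"dp": [-2.7, -2.0, 0], "rot": [0, 0, 0], "fingers": -1},
  {"dp": [0, 0, 0], "rot": [0, 0, 0.145], "fingers": -1},
  {"dp": [0, 0, 0], "rot": [0, 0, 0.145], "fingers": -1},
  {"dp": [0, 0, 0], "rot": [0, 0, 0.145], "fingers": -1},
  {"dp": [0, 0, 0], "rot": [0, 0, 0.145], "fingers": -1},
  {"dp": [0, 0, 0], "rot": [0, 0, 0.145], "fingers": -1},
  {"dp": [0, 0, 0], "rot": [0, 0, 0.145], "fingers": -1},
])

```text
clock: 4.1
position: [599.6, -70.1, 255.7]
ee_rot: [0.582, 0.813, -0.0, -0.0]
force: [-0.1, 0.0, 0.0]
gripper_width: 0.6
grasp_force: 0.0
```

Call:
step_arm([
  {"dp": [0, 0, 0], "rot": [0, 0, 0.145], "fingers": -1},
  {"dp": [0, 0, 0], "rot": [0, 0, 0.145], "fingers": -1},
  {"dp": [0, 0, 0], "rot": [0, 0, 0.145], "fingers": -1},
  {"dp": [0, 0, 0], "rot": [0, 0, 0.145], "fingers": -1},
  {"dp": [0, 0, 0], "rot": [0, 0, 0.145], "fingers": -1},
  {"dp": [0, 0, 0], "rot": [0, 0, 0.145], "fingers": -1},
  {"dp": [0, 0, 0], "rot": [0, 0, 0.145], "fingers": -1},
  {"dp": [0, 0, 0], "rot": [0, 0, 0.145], "fingers": -1},
  {"dp": [0, 0, 0], "rot": [0, 0, 0.145], "fingers": -1},
  {"dp": [0, 0, 0], "rot": [0, 0, 0.145], "fingers": -1},
  {"dp": [0, 0, 0], "rot": [0, 0, 0.145], "fingers": -1},
  {"dp": [0, 0, 0], "rot": [0, 0, 0.145], "fingers": -1},
])

```text
clock: 5.3
position: [599.6, -70.1, 255.7]
ee_rot: [0.997, 0.08, -0.0, -0.0]
force: [0.4, -0.6, -0.7]
gripper_width: 0.4
grasp_force: 0.0
```

Call:
step_arm([
  {"dp": [0, 0, 4], "rot": [0, 0, 0.148], "fingers": -1},
  {"dp": [0, 0, 4], "rot": [0, 0, 0.148], "fingers": -1},
  {"dp": [0, 0, 4], "rot": [0, 0, 0.148], "fingers": -1},
  {"dp": [0, 0, 4], "rot": [0, 0, 0], "fingers": -1},
  {"dp": [0, 0, 2], "rot": [0, 0, 0], "fingers": -1},
  {"dp": [0, 0, 1], "rot": [0, 0, 0], "fingers": -1},
  {"dp": [0, 0, 0.8], "rot": [0, 0, 0], "fingers": -1},
  {"dp": [0, 0, 0], "rot": [0, 0, 0], "fingers": -1},
])

```text
clock: 6.1
position: [599.7, -70.2, 57.7]
ee_rot: [0.99, -0.139, -0.0, 0.0]
force: [-0.1, -0.0, 0.6]
gripper_width: 0.4
grasp_force: 0.0
```

```bash
python3 - <<'E'
from h import *
p=manip.read_camera('scene')
cv2.imwrite('pics/c.png',cv2.resize(p['image'][130:290,215:405,::-1],None,fx=3.6,fy=3.6,interpolation=cv2.INTER_CUBIC)); print(manip.observe()['joint_positions'])
# constant-twist step in tool axes
for d in (.05,.1,.12):
    q=np.array([16,-50.]);a=-d;R=np.array([[np.cos(a),-np.sin(a)],[np.sin(a),np.cos(a)]]);print(d,(R-np.eye(2))@q)
E
```

```text
[-3.12276862e-01  6.71691722e-01  1.40082025e+00  2.72153662e-05
  1.06789637e+00  1.53665395e+00]
0.05 [-2.5189543  -0.73717973]
0.1 [-5.07160419 -1.34754293]
0.12 [-6.10067219 -1.55582711]
```

View pics/c.png

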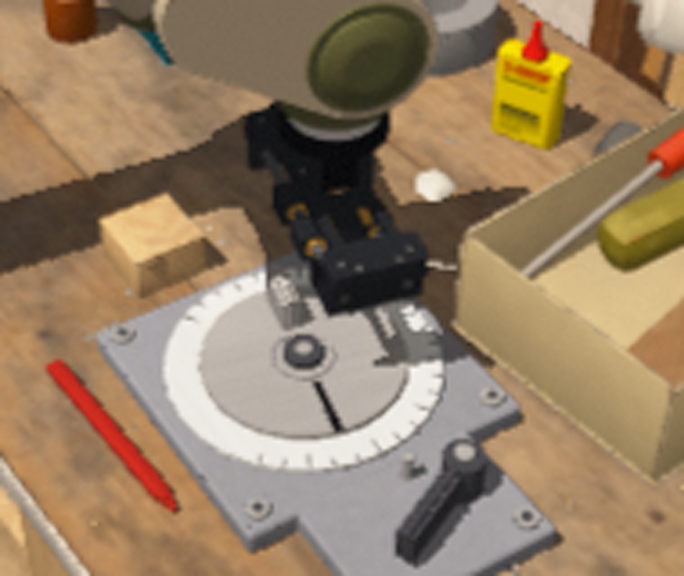

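Call:
step_arm([
  {"dp": [-0.5, 0, 0], "rot": [0, 0, 0], "fingers": -1},
  {"dp": [-0.5, 0, 0], "rot": [0, 0, 0], "fingers": -1},
  {"dp": [-0.4, 0, 0], "rot": [0, 0, 0], "fingers": -1},
  {"dp": [-0.4, 0, 0], "rot": [0, 0, 0], "fingers": -1},
  {"dp": [0, 0, 0], "rot": [0, 0, 0], "fingers": -1},
])

```text
clock: 6.65
position: [581.9, -65.0, 58.0]
ee_rot: [0.99, -0.139, 0.0, -0.0]
force: [-0.5, -0.3, -0.0]
gripper_width: 0.4
grasp_force: 0.0
```

Call:
step_arm([
  {"dp": [-0.4, 0, 0], "rot": [0, 0, 0], "fingers": -1},
  {"dp": [-0.507, -0.135, 0], "rot": [0, 0, -0.1], "fingers": -1},
  {"dp": [-0.507, -0.135, 0], "rot": [0, 0, -0.1], "fingers": -1},
  {"dp": [-0.507, -0.135, 0], "rot": [0, 0, -0.1], "fingers": -1},
  {"dp": [-0.507, -0.135, 0], "rot": [0, 0, -0.1], "fingers": -1},
  {"dp": [-0.507, -0.135, 0], "rot": [0, 0, -0.1], "fingers": -1},
  {"dp": [0, 0, 0], "rot": [0, 0, 0], "fingers": -1},
])

```text
clock: 7.35
position: [554.4, -55.6, 58.1]
ee_rot: [0.994, 0.111, 0.001, 0.0]
force: [2.3, 0.4, -0.4]
gripper_width: 0.6
grasp_force: 1.3
```

```bash
python3 - <<'E'
from fit import *
s=np.load('s.npy'); o=manip.observe(); print(o['position'],o['force'])
e=o['ee_rot']; y=2*np.arctan2(e[1],e[0])-np.pi/2; print('fin angle by tool (world deg)',np.degrees(y+np.pi), 'rad from centre',np.hypot(*(o['position'][:2]-s[:2])))
for c in ('top','scene'):
    p=manip.read_camera(c)
    for t in (-1.8,-1.6,-1.4,-1.2): print(c,angle(p,s,32,74,34.5,t))
E
```

```text
[554.41356664 -55.58800496  58.07594749] [ 2.30422499  0.36512576 -0.37573492]
fin angle by tool (world deg) 102.78694712527547 rad from centre 51.98845714386421
top (np.float64(-1.8108693148299015), np.float32(142.9502), np.float32(143.39778))
top (np.float64(-1.4736176102586251), np.float32(133.22012), np.float32(143.0722))
top (np.float64(-1.274011218472103), np.float32(101.285355), np.float32(122.6556))
top (np.float64(-1.1602408919564797), np.float32(74.0789), np.float32(91.7862))
scene (np.float64(-1.6746820947784897), np.float32(178.50436), np.float32(179.10052))
scene (np.float64(-1.4732373713115918), np.float32(174.91953), np.float32(177.84538))
scene (np.float64(-1.2745339924746664), np.float32(89.67585), np.float32(166.97403))
scene (np.float64(-1.2167692011369649), np.float32(71.53379), np.float32(113.004105))
```

Call:
step_arm([
  {"dp": [-0.507, -0.135, 0], "rot": [0, 0, -0.1], "fingers": -1},
  {"dp": [-0.507, -0.135, 0], "rot": [0, 0, -0.1], "fingers": -1},
  {"dp": [-0.507, -0.135, 0], "rot": [0, 0, -0.1], "fingers": -1},
  {"dp": [-0.507, -0.135, 0], "rot": [0, 0, -0.1], "fingers": -1},
  {"dp": [-0.507, -0.135, 0], "rot": [0, 0, -0.1], "fingers": -1},
  {"dp": [-0.507, -0.135, 0], "rot": [0, 0, -0.1], "fingers": -1},
  {"dp": [-0.507, -0.135, 0], "rot": [0, 0, -0.1], "fingers": -1},
  {"dp": [0, 0, 0], "rot": [0, 0, 0], "fingers": -1},
])

```text
clock: 8.25
position: [519.2, -64.9, 57.9]
ee_rot: [0.896, 0.444, 0.0, -0.0]
force: [2.3, 1.2, -0.1]
gripper_width: 0.5
grasp_force: 0.8
```

```bash
cat > st.py <<'E'
from fit import *
import sys
s=np.load('s.npy'); o=manip.observe(); print(o['position'],o['force'],o['clock'])
e=o['ee_rot']; y=2*np.arctan2(e[1],e[0])-np.pi/2; f=y-s[2]; d=o['position'][:2]-s[:2]; f=(f+np.pi)%(2*np.pi)-np.pi
print('tool fin angle fixture',f,'rad',np.hypot(*d),'along',-d@[np.cos(y),np.sin(y)],'off',d@[-np.sin(y),np.cos(y)])
for c in ('top','scene'):
    p=manip.read_camera(c); save(p,c+'_%.2f'%o['clock'])
    print(c,[np.round(angle(p,s,32,74,34.5,f+k),3) for k in (0,.1)],'tab',np.round(angle(p,s,82,106,30,.48),3))
    print(manip.landmark_of(p,'index_tip')[:1],manip.landmark_of(p,'target_line')[:1])
E
python3 st.py
```

```text
[519.194543   -64.86532271  57.88605941] [ 2.27688951  1.24428877 -0.0946045 ] 8.25
tool fin angle fixture -0.5955049002975699 rad 53.054684491744 along 50.96113671836674 off 14.756764241880216
top [array([ -0.471,  92.09 , 106.938]), array([-0.398, 90.32 , 97.506])] tab [ 0.469 57.616 80.408]
[{'pixel': [321.1, 222.5], 'p': 0.91}] [{'pixel': [297.4, 211.6], 'p': 0.55}]
scene [array([ -0.474,  60.221, 140.003]), array([-0.454, 60.221, 81.032])] tab [ 0.597 30.816 38.143]
[{'pixel': [329.4, 223.5], 'p': 0.95}] [{'pixel': [310.5, 212.8], 'p': 0.65}]
```

Call:
step_arm([
  {"dp": [-0.507, -0.135, 0], "rot": [0, 0, -0.1], "fingers": -1},
  {"dp": [-0.507, -0.135, 0], "rot": [0, 0, -0.1], "fingers": -1},
  {"dp": [-0.507, -0.135, 0], "rot": [0, 0, -0.1], "fingers": -1},
  {"dp": [-0.507, -0.135, 0], "rot": [0, 0, -0.1], "fingers": -1},
  {"dp": [-0.507, -0.135, 0], "rot": [0, 0, -0.1], "fingers": -1},
  {"dp": [-0.507, -0.135, 0], "rot": [0, 0, -0.1], "fingers": -1},
  {"dp": [-0.507, -0.135, 0], "rot": [0, 0, -0.1], "fingers": -1},
  {"dp": [0, 0, 0], "rot": [0, 0, 0], "fingers": -1},
])

```text
clock: 9.35
position: [498.4, -94.3, 57.7]
ee_rot: [0.689, 0.725, -0.0, -0.0]
force: [0.6, 0.7, 1.0]
gripper_width: 0.5
grasp_force: 0.4
```

```bash
python3 st.py; python3 - <<'E'
import cv2,glob
a=cv2.imread(sorted(glob.glob('pics/top_9*'))[-1])[165:305,215:350];b=cv2.imread(sorted(glob.glob('pics/scene_9*'))[-1])[165:305,215:350]
cv2.imwrite('pics/d.png',cv2.resize(cv2.hconcat([a,b]),None,fx=2.96,fy=4,interpolation=cv2.INTER_CUBIC))
E
```

```text
[498.39281563 -94.32270232  57.65728059] [0.64248299 0.67282361 1.03402439] 9.35
tool fin angle fixture 0.10549165826643225 rad 54.06039476257198 along 51.703672762484025 off 15.787859410163474
top [array([-1.8000e-02,  6.6916e+01,  7.1291e+01]), array([ 0.077, 70.702, 71.771])] tab [ 0.469 57.122 79.839]
[{'pixel': [302.7, 215.2], 'p': 0.48}] [{'pixel': [295.8, 213.1], 'p': 0.47}]
scene [array([ 0.223, 38.625, 75.579]), array([ 0.231, 38.625, 57.053])] tab [ 0.493 38.952 64.303]
[{'pixel': [321.9, 214.5], 'p': 0.86}] [{'pixel': [310.9, 209.6], 'p': 0.54}]
```

View pics/d.png

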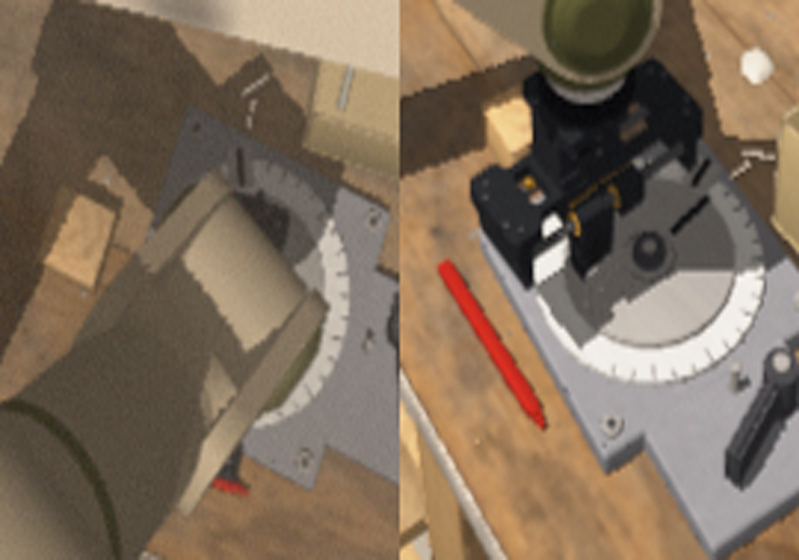

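Call:
step_arm([
  {"dp": [-0.507, -0.135, 0], "rot": [0, 0, -0.1], "fingers": -1},
  {"dp": [-0.507, -0.135, 0], "rot": [0, 0, -0.1], "fingers": -1},
  {"dp": [0, 0, 0], "rot": [0, 0, 0], "fingers": -1},
  {"dp": [0, 0, 0], "rot": [0, 0, 0], "fingers": -1},
])

```text
clock: 10.05
position: [496.8, -104.5, 57.7]
ee_rot: [0.614, 0.789, -0.0, -0.0]
force: [0.7, 1.2, -1.4]
gripper_width: 0.7
grasp_force: 0.4
```

```bash
python3 st.py; python3 - <<'E'
import cv2,glob
b=cv2.imread(sorted(glob.glob('pics/scene_9*'))[-1])[180:250,270:350]
cv2.imwrite('pics/e.png',cv2.resize(b,None,fx=8,fy=8,interpolation=cv2.INTER_CUBIC))
E
```

```text
[ 496.82705656 -104.47801092   57.68606986] [ 0.72844339  1.16769003 -1.39441686] 10.05
tool fin angle fixture 0.3026736561379888 rad 54.089215399785196 along 51.621407890693796 off 16.151577939847744
top [array([ 0.177, 80.945, 89.548]), array([ 0.277, 87.434, 94.055])] tab [ 0.469 55.829 80.045]
[{'pixel': [299.4, 214.7], 'p': 0.75}] [{'pixel': [295.9, 211.1], 'p': 0.56}]
scene [array([ 0.415, 33.785, 69.878]), array([ 0.416, 33.785, 54.973])] tab [ 0.491 38.52  79.588]
[{'pixel': [316.8, 212.3], 'p': 0.71}] [{'pixel': [311.6, 211.3], 'p': 0.55}]
```

View pics/e.png

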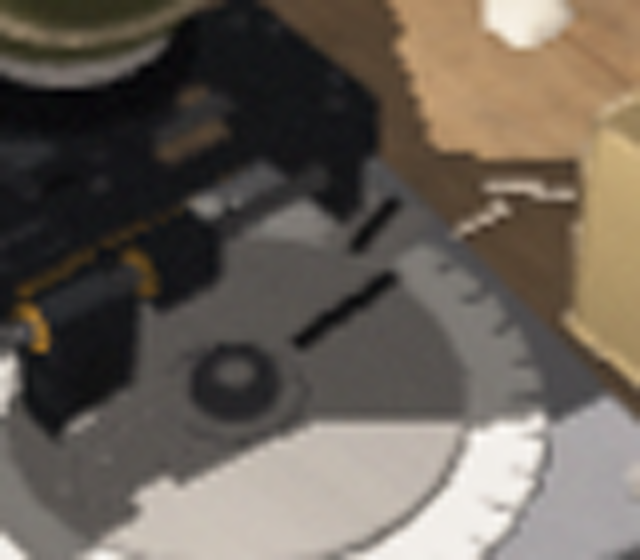

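```bash
cat > cal.py <<'E'
from fit import *
import sys
def run(c,files,guess):
    p0=manip.read_camera(c); ims=[dict(p0,image=cv2.imread(f'pics/{f}.png')[:,:,::-1].copy()) for f in files]
    s0=np.load('s.npy')
    def halves(d):
        s=s0+[d[0],d[1],0]
        return [(angle(p,s,32,50,34.5,g,.12)[0],angle(p,s,54,74,34.5,g,.12)[0]) for p,g in zip(ims,guess)]
    f=lambda d:np.array([(a-b)*40 for a,b in halves(d)]+[d[0]*.05,d[1]*.05])
    r=least_squares(f,[0,0],diff_step=.3,x_scale=3.,method='trf') if 0 else __import__('scipy.optimize',fromlist=['x']).minimize(lambda d:(f(d)**2).sum(),[0,0],method='Nelder-Mead',options=dict(initial_simplex=[[0,0],[4,0],[0,4]],maxiter=60))
    s=s0+[*r.x,0]; print(c,r.x,r.fun,'halves',np.round(halves(r.x),3))
    for q,f_ in zip(ims,files): print(f_,'idx',np.round([angle(q,s,a,b,34.5,g,.12)[0] for g in [guess[files.index(f_)]] for a,b in((32,74),(54,74))],3),'tab',np.round([angle(q,s,a,b,30,.49,.12)[0] for a,b in((82,106),(80,92),(94,108))],3))
    return s
E
python3 - <<'E'
from cal import *
s=run('scene',['scene0','scene_8.25','scene_9.35','scene_10.05'],[-1.82,-.474,.225,.415]); np.save('s_scene.npy',s)
E
```

```text
scene [-2.19856614 -0.8651907 ] 0.14559279706500614 halves [[-1.805 -1.806]
 [-0.423 -0.419]
 [ 0.243  0.236]
 [ 0.412  0.415]]
scene0 idx [-1.806 -1.806] tab [0.489 0.489 0.487]
scene_8.25 idx [-0.419 -0.419] tab [0.522 0.521 0.595]
scene_9.35 idx [0.238 0.236] tab [0.491 0.49  0.597]
scene_10.05 idx [0.414 0.415] tab [0.489 0.486 0.489]
```

Call:
step_arm([
  {"dp": [-0.152, -0.043, 0], "rot": [0, 0, -0.03], "fingers": -1},
  {"dp": [-0.127, -0.035, 0], "rot": [0, 0, -0.025], "fingers": -1},
  {"dp": [0, 0, 0], "rot": [0, 0, 0], "fingers": -1},
  {"dp": [0, 0, 0], "rot": [0, 0, 0], "fingers": -1},
])

```text
clock: 10.8
position: [496.8, -107.4, 57.7]
ee_rot: [0.591, 0.806, 0.0, -0.0]
force: [-0.1, 4.9, -0.8]
gripper_width: 0.3
grasp_force: 1.7
```

```bash
python3 st.py; C=$(ls -t pics/scene_1*|head -1); python3 - $(basename $C .png) <<'E'
from cal import *
s=run('scene',['scene0','scene_8.25','scene_9.35','scene_10.05',sys.argv[1]],[-1.82,-.474,.225,.415,.46])
b=cv2.imread('pics/'+sys.argv[1]+'.png')[180:250,270:350]
cv2.imwrite('pics/e2.png',cv2.resize(b,None,fx=8,fy=8,interpolation=cv2.INTER_CUBIC))
E
```

```text
[ 496.8198372  -107.35504678   57.70077478] [-0.10935821  4.94667524 -0.8373282 ] 10.8
tool fin angle fixture 0.35991753437973895 rad 54.01464126361247 along 51.48484854903137 off 16.336824682907327
top [array([ 0.235, 88.395, 98.586]), array([  0.335,  95.398, 106.988])] tab [ 0.468 55.631 79.759]
[{'pixel': [297.5, 213.4], 'p': 0.59}] [{'pixel': [296.6, 212.4], 'p': 0.57}]
scene [array([ 0.463, 34.097, 68.608]), array([ 0.463, 34.097, 56.552])] tab [ 0.492 38.734 80.237]
[{'pixel': [314.9, 210.8], 'p': 0.91}] [{'pixel': [310.4, 214.3], 'p': 0.39}]
scene [-2.08101736 -0.91032096] 0.14838453956671813 halves [[-1.807 -1.808]
 [-0.424 -0.419]
 [ 0.244  0.237]
 [ 0.414  0.416]
 [ 0.463  0.464]]
scene0 idx [-1.808 -1.808] tab [0.49  0.491 0.488]
scene_8.25 idx [-0.419 -0.419] tab [0.523 0.524 0.595]
scene_9.35 idx [0.24  0.237] tab [0.492 0.492 0.597]
scene_10.05 idx [0.416 0.416] tab [0.49  0.487 0.49 ]
scene_10.80 idx [0.464 0.464] tab [0.491 0.492 0.49 ]
```

View pics/e2.png

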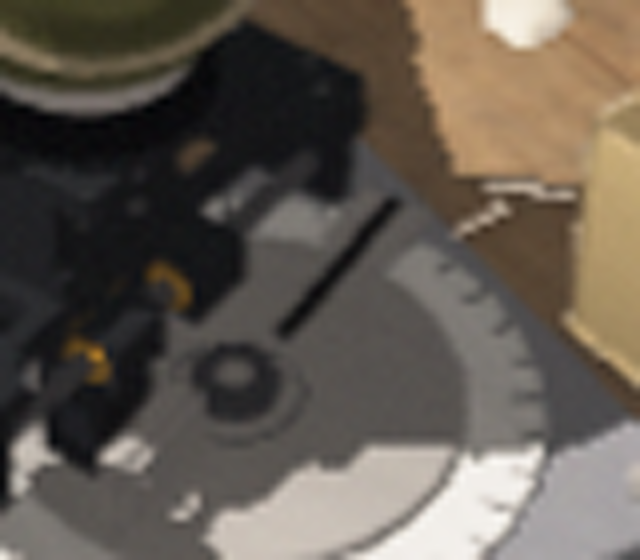

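Call:
step_arm([
  {"dp": [-0.127, -0.035, 0], "rot": [0, 0, -0.025], "fingers": -1},
  {"dp": [0, 0, 0], "rot": [0, 0, 0], "fingers": -1},
  {"dp": [0, 0, 0], "rot": [0, 0, 0], "fingers": -1},
])

```text
clock: 11.45
position: [496.9, -109.0, 57.7]
ee_rot: [0.581, 0.814, -0.0, 0.0]
force: [0.3, 3.2, -1.4]
gripper_width: 0.4
grasp_force: 1.4
```

```bash
python3 st.py|head -3; C=$(ls -t pics/scene_1*|head -1); python3 - $(basename $C .png) <<'E'
from cal import *
s=run('scene',['scene0','scene_8.25','scene_9.35','scene_10.05','scene_10.80',sys.argv[1]],[-1.82,-.474,.225,.415,.46,.48]);np.save('s_scene.npy',s)
E
```

```text
[ 496.9313862  -108.96009532   57.73772436] [ 0.33134918  3.22351345 -1.39993691] 11.45
tool fin angle fixture 0.38537712291169957 rad 53.92406477606518 along 51.46826557860199 off 16.08795823912305
top [array([  0.26 ,  91.763, 103.441]), array([  0.36 ,  99.962, 111.188])] tab [ 0.468 57.239 80.034]
scene [-2.3309019  -0.77210995] 0.20189406581059277 halves [[-1.801 -1.804]
 [-0.424 -0.419]
 [ 0.24   0.234]
 [ 0.409  0.413]
 [ 0.457  0.46 ]
 [ 0.493  0.488]]
scene0 idx [-1.803 -1.804] tab [0.487 0.488 0.486]
scene_8.25 idx [-0.419 -0.419] tab [0.52  0.521 0.595]
scene_9.35 idx [0.236 0.234] tab [0.49  0.489 0.597]
scene_10.05 idx [0.412 0.413] tab [0.487 0.484 0.488]
scene_10.80 idx [0.46 0.46] tab [0.489 0.49  0.488]
scene_11.45 idx [0.489 0.488] tab [0.489 0.491 0.488]
```

Call:
step_arm([
  {"dp": [0.8, 0, 0], "rot": [0, 0, 0], "fingers": -1},
  {"dp": [1.5, 0, 0], "rot": [0, 0, 0], "fingers": -1},
  {"dp": [0, 0, -3], "rot": [0, 0, 0], "fingers": -1},
  {"dp": [0, 0, -4], "rot": [0, 0, 0], "fingers": -1},
  {"dp": [0, 0, -4], "rot": [0, 0, 0], "fingers": -1},
])

```text
clock: 12.3
position: [488.7, -86.0, 169.0]
ee_rot: [0.581, 0.814, -0.0, -0.0]
force: [-0.1, -0.2, -0.7]
gripper_width: 0.6
grasp_force: 0.0
```

```bash
python3 - <<'E'
from fit import *
p=manip.read_camera('scene'); save(p,'sc_back')
s=np.load('s_scene.npy')
print([round(angle(p,s,a,b,34.5,.488,.12)[0],3) for a,b in((32,74),(32,50),(54,74))],[round(angle(p,s,a,b,30,.488,.12)[0],3) for a,b in((82,106),(80,92),(94,108))])
f=lambda x,y:(x/4+215-.4,y/4+165-.4)
for bt,tp in (((725,390),(747,292)),((512,205),(520,120))):
    g=at_z(p,f(*bt),0); h=min(range(0,150),key=lambda z:np.hypot(*(proj(p,[g[0],g[1],z])-f(*tp)))); print(g,h)
o=manip.observe();print(o['position'],o['ee_rot'],o['force'])
e=o['ee_rot'];y=2*np.arctan2(e[1],e[0])-np.pi/2
piv=wpt(s,[30,-150,0]);a=3.84+s[2];t=piv[:2]+55*np.array([np.cos(a),np.sin(a)])+40*np.array([-np.sin(a),np.cos(a)])
d=t-o['position'][:2];print('piv',piv,'tgt',t,'dp',d@[-np.sin(y),np.cos(y)],d@[np.cos(y),np.sin(y)],'rot',-(a-np.pi-y))
E
```

```text
[np.float64(0.489), np.float64(0.493), np.float64(0.489)] [np.float64(0.489), np.float64(0.491), np.float64(0.487)]
[ 696.65161752 -313.09202315    0.        ] 88
[ 6.93674577e+02 -1.10699821e+02  1.13686838e-13] 77
[490.97755234 -86.83567046 175.14414581] [0.58060415 0.81417149 0.00087248 0.00477969] [ 1.73429981 -0.39656831  5.85177653]
piv [ 570.29265903 -259.63602584    0.        ] tgt [ 550.32107026 -324.64476096] dp -244.16845139570526 -21.36782605530301 rot -0.3120997187340939
```

Call:
step_arm([
  {"dp": [-3.49, -0.3, 0], "rot": [0, 0, 0], "fingers": -1},
  {"dp": [-3.49, -0.3, 0], "rot": [0, 0, 0], "fingers": -1},
  {"dp": [-3.49, -0.3, 0], "rot": [0, 0, 0], "fingers": -1},
  {"dp": [-3.49, -0.3, 0], "rot": [0, 0, 0], "fingers": -1},
  {"dp": [-3.49, -0.3, 0], "rot": [0, 0, 0], "fingers": -1},
  {"dp": [-3.49, -0.3, 0], "rot": [0, 0, 0], "fingers": -1},
  {"dp": [-3.49, -0.3, 0], "rot": [0, 0, 0], "fingers": -1},
  {"dp": [0, 0, 2], "rot": [0, 0, -0.104], "fingers": -1},
  {"dp": [0, 0, 2], "rot": [0, 0, -0.104], "fingers": -1},
  {"dp": [0, 0, 1], "rot": [0, 0, -0.104], "fingers": -1},
  {"dp": [0, 0, 0], "rot": [0, 0, 0], "fingers": -1},
  {"dp": [0, 0, 0], "rot": [0, 0, 0], "fingers": -1},
])

```text
clock: 13.55
position: [549.2, -324.4, 118.1]
ee_rot: [0.448, 0.894, -0.0, 0.0]
force: [0.4, -1.2, 0.3]
gripper_width: 0.4
grasp_force: 0.0
```

```bash
python3 - <<'E'
from fit import *
p=manip.read_camera('scene'); q=manip.read_camera('top'); save(q,'top_back')
s=np.load('s_scene.npy'); print(manip.observe()['position'])
for n,P,S in (('scene',p,s),('top',q,np.load('s.npy'))):
  print(n,[round(angle(P,S,a,b,34.5,.48,.12)[0],3) for a,b in((32,74),(32,50),(54,74))],[round(angle(P,S,a,b,30,.48,.12)[0],3) for a,b in((82,106),(80,92),(94,108))])
a=cv2.resize(q['image'][165:305,215:405,::-1],None,fx=2.1,fy=2.1,interpolation=2);b=cv2.resize(p['image'][165:305,215:405,::-1],None,fx=2.1,fy=2.1,interpolation=2)
cv2.imwrite('pics/f.png',cv2.hconcat([a,b]))
E
```

```text
[ 549.31777439 -324.79867685  118.6582636 ]
scene [np.float64(0.488), np.float64(0.491), np.float64(0.488)] [np.float64(0.489), np.float64(0.491), np.float64(0.488)]
top [np.float64(0.472), np.float64(0.462), np.float64(0.476)] [np.float64(0.468), np.float64(0.468), np.float64(0.468)]
```

View pics/f.png

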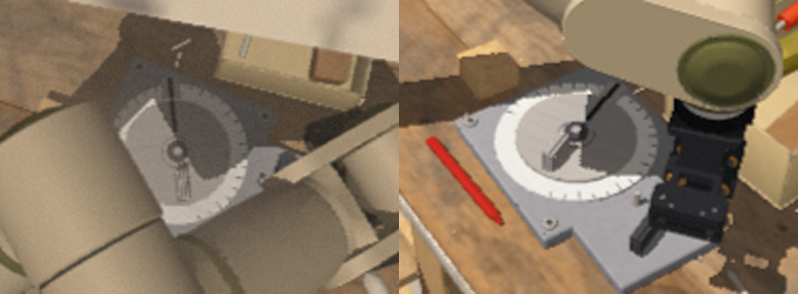

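Call:
step_arm([
  {"dp": [0, 0, 3], "rot": [0, 0, 0], "fingers": -1},
  {"dp": [0, 0, 2], "rot": [0, 0, 0], "fingers": -1},
  {"dp": [0, 0, 1], "rot": [0, 0, 0], "fingers": -1},
  {"dp": [0, 0, 0.9], "rot": [0, 0, 0], "fingers": -1},
  {"dp": [0.6, 0, 0], "rot": [0, 0, 0], "fingers": -1},
  {"dp": [0.6, 0, 0], "rot": [0, 0, 0], "fingers": -1},
  {"dp": [0.6, 0, 0], "rot": [0, 0, 0], "fingers": -1},
  {"dp": [0.4, 0, 0], "rot": [0, 0, 0], "fingers": -1},
  {"dp": [0, 0, 0], "rot": [0, 0, 0], "fingers": -1},
])

```text
clock: 14.55
position: [535.6, -306.9, 49.3]
ee_rot: [0.447, 0.894, -0.0, 0.0]
force: [0.2, 0.6, 0.9]
gripper_width: 0.4
grasp_force: 0.0
```

```bash
python3 - <<'E'
import numpy as np
for d in (.1,.05):
    q=np.array([-16,-55.]);R=np.array([[np.cos(d),-np.sin(d)],[np.sin(d),np.cos(d)]]);print(d,(R-np.eye(2))@q)
E
```

```text
0.1 [ 5.57077127 -1.32256376]
0.05 [ 2.76885014 -0.73093103]
```

Call:
step_arm([
  {"dp": [0.2, 0, 0], "rot": [0, 0, 0], "fingers": -1},
  {"dp": [0.557, -0.132, 0], "rot": [0, 0, 0.1], "fingers": -1},
  {"dp": [0.557, -0.132, 0], "rot": [0, 0, 0.1], "fingers": -1},
  {"dp": [0.557, -0.132, 0], "rot": [0, 0, 0.1], "fingers": -1},
  {"dp": [0.557, -0.132, 0], "rot": [0, 0, 0.1], "fingers": -1},
  {"dp": [0.557, -0.132, 0], "rot": [0, 0, 0.1], "fingers": -1},
  {"dp": [0.557, -0.132, 0], "rot": [0, 0, 0.1], "fingers": -1},
  {"dp": [0.557, -0.132, 0], "rot": [0, 0, 0.1], "fingers": -1},
  {"dp": [0.557, -0.132, 0], "rot": [0, 0, 0.1], "fingers": -1},
  {"dp": [0, 0, 0], "rot": [0, 0, 0], "fingers": -1},
])

```text
clock: 15.55
position: [512.1, -266.9, 48.9]
ee_rot: [0.761, 0.649, -0.0, -0.0]
force: [-0.4, -0.4, 0.4]
gripper_width: 0.8
grasp_force: 0.0
```

```bash
cat > lv.py <<'E'
from fit import *
p=manip.read_camera('scene');s=np.load('s_scene.npy');piv=wpt(s,[30,-150,0]);o=manip.observe()
e=o['ee_rot'];y=2*np.arctan2(e[1],e[0])-np.pi/2;d=o['position'][:2]-piv[:2]
print(o['position'],o['force'],'tool lever val',3.84-(y+np.pi-s[2]),'along',-d@[np.cos(y),np.sin(y)],'off',d@[-np.sin(y),np.cos(y)])
for r in manip.landmark_of(p,'lever_end')[:2]:
    w=at_z(p,r['pixel'],41)-piv; print('lever',r['p'],(3.84-(np.arctan2(w[1],w[0])-s[2]))%(2*np.pi),np.hypot(w[0],w[1]))
print('idx',round(angle(p,s,32,74,34.5,.488,.12)[0],3),'tab',round(angle(p,s,82,106,30,.488,.12)[0],3))
cv2.imwrite('pics/l%.2f.png'%o['clock'],cv2.resize(p['image'][165:305,255:405,::-1],None,fx=4,fy=4,interpolation=2))
E
python3 lv.py
```

```text
[ 512.30999418 -267.18044817   48.87522063] [-0.10464622  0.65414594  1.2125236 ] tool lever val 0.7986838438773511 along 56.12700336263018 off -16.391071475788703
lever 0.56 0.8161312469099649 76.81300000587328
idx 0.382 tab 0.463
```

Call:
step_arm([
  {"dp": [0.557, -0.132, 0], "rot": [0, 0, 0.1], "fingers": -1},
  {"dp": [0.557, -0.132, 0], "rot": [0, 0, 0.1], "fingers": -1},
  {"dp": [0.557, -0.132, 0], "rot": [0, 0, 0.1], "fingers": -1},
  {"dp": [0.277, -0.073, 0], "rot": [0, 0, 0.05], "fingers": -1},
  {"dp": [0, 0, 0], "rot": [0, 0, 0], "fingers": -1},
])

```text
clock: 16.15
position: [513.3, -247.2, 48.7]
ee_rot: [0.861, 0.508, 0.0, -0.0]
force: [0.1, 0.1, -0.1]
gripper_width: 0.4
grasp_force: 0.0
```

```bash
python3 lv.py
```

```text
[ 513.38800472 -247.43369307   48.77607919] [-0.21962935 -0.66854223  0.02312019] tool lever val 1.1482127664145758 along 55.71729004562044 off -16.81131157790108
lever 0.73 1.1118578661048457 81.66478393139509
idx 0.381 tab 0.38
```

Now press towards the stop in small steps, watching force.

Call:
step_arm([
  {"dp": [0.2, -0.04, 0], "rot": [0, 0, 0.03], "fingers": -1},
  {"dp": [0.15, -0.03, 0], "rot": [0, 0, 0.02], "fingers": -1},
  {"dp": [0.1, 0, 0], "rot": [0, 0, 0], "fingers": -1},
  {"dp": [0, 0, 0], "rot": [0, 0, 0], "fingers": -1},
])

```text
clock: 16.65
position: [514.9, -243.0, 48.7]
ee_rot: [0.874, 0.486, -0.0, -0.0]
force: [-1.3, -0.7, -0.6]
gripper_width: 0.2
grasp_force: 0.5
```

Call:
step_arm([
  {"dp": [0.1, 0, 0], "rot": [0, 0, 0], "fingers": -1},
  {"dp": [0, 0, 0], "rot": [0, 0, 0], "fingers": -1},
])

```text
clock: 16.85
position: [515.4, -242.1, 48.7]
ee_rot: [0.874, 0.486, -0.0, -0.0]
force: [-1.5, -0.9, -0.5]
gripper_width: 0.4
grasp_force: 0.6
```

Call:
step_arm([
  {"dp": [0.1, 0, 0], "rot": [0, 0, 0], "fingers": -1},
  {"dp": [0.1, 0, 0], "rot": [0, 0, 0], "fingers": -1},
  {"dp": [0, 0, 0], "rot": [0, 0, 0], "fingers": -1},
])

```text
clock: 17.15
position: [516.0, -241.2, 48.7]
ee_rot: [0.874, 0.486, -0.001, 0.0]
force: [-5.9, -6.3, 1.2]
gripper_width: 0.5
grasp_force: 3.7
```

Call:
step_arm([
  {"dp": [0.1, 0, 0], "rot": [0, 0, 0], "fingers": -1},
  {"dp": [0, 0, 0], "rot": [0, 0, 0], "fingers": -1},
])

```text
clock: 17.35
position: [516.0, -241.1, 48.7]
ee_rot: [0.874, 0.486, -0.001, 0.0]
force: [-9.3, -9.5, 0.4]
gripper_width: 0.5
grasp_force: 6.3
```

Call:
step_arm([
  {"dp": [-0.8, 0, 0], "rot": [0, 0, 0], "fingers": -1},
  {"dp": [-1.5, 0, 0], "rot": [0, 0, 0], "fingers": -1},
  {"dp": [0, 0, -3], "rot": [0, 0, 0], "fingers": -1},
  {"dp": [0, 0, -4], "rot": [0, 0, 0], "fingers": -1},
  {"dp": [0, 0, -4], "rot": [0, 0, 0], "fingers": -1},
  {"dp": [-3.5, 0, -3], "rot": [0, 0, 0], "fingers": -1},
  {"dp": [-4, 0, -2], "rot": [0, 0, 0], "fingers": -1},
  {"dp": [-4, 0, 0], "rot": [0, 0, 0], "fingers": -1},
  {"dp": [-4, 0, 0], "rot": [0, 0, 0], "fingers": -1},
  {"dp": [0, 0, 0], "rot": [0, 0, 0], "fingers": -1},
  {"dp": [0, 0, 0], "rot": [0, 0, 0], "fingers": -1},
])

```text
clock: 18.45
position: [422.3, -391.3, 208.6]
ee_rot: [0.875, 0.485, 0.0, -0.0]
force: [0.4, 0.3, -0.4]
gripper_width: 0.5
grasp_force: 0.0
```

```bash
python3 lv.py; python3 - <<'E'
from fit import *
p=manip.read_camera('scene'); q=manip.read_camera('top')
for n,P,S in (('scene',p,np.load('s_scene.npy')),('top',q,np.load('s.npy'))):
  print(n,[round(angle(P,S,a,b,34.5,.48,.12)[0],3) for a,b in((32,74),(54,74))],[round(angle(P,S,a,b,30,.48,.12)[0],3) for a,b in((82,106),)])
a=cv2.resize(q['image'][165:305,215:405,::-1],None,fx=2.1,fy=2.1,interpolation=2);b=cv2.resize(p['image'][165:305,215:405,::-1],None,fx=2.1,fy=2.1,interpolation=2)
cv2.imwrite('pics/g.png',cv2.hconcat([a,b]))
E
```

```text
[ 422.82960043 -390.50854488  208.63257851] [-0.00891504  0.21893699 -0.19262745] tool lever val 1.2012590335981934 along 55.927882552264705 off -189.06359206201574
lever 0.48 1.2687971779247635 47.876753466230305
idx 0.381 tab 0.382
scene [np.float64(0.373), np.float64(0.374)] [np.float64(0.373)]
top [np.float64(0.475), np.float64(0.474)] [np.float64(0.469)]
```

View pics/g.png

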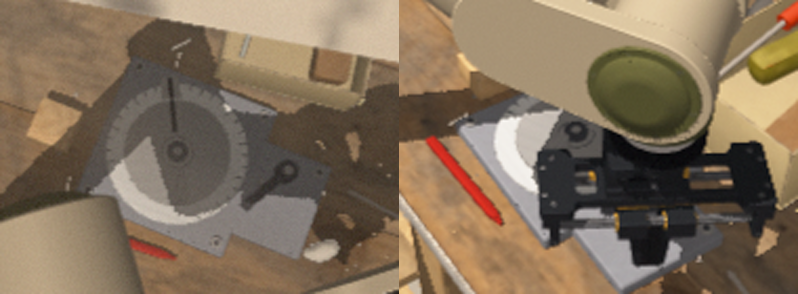

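```bash
python3 -c "
from plant import manip
print(manip.job_done())"
```

```text
the job is handed in; nothing more can be done
None
```

I pushed the dial round until the index lined up with the tab line (within about 0.005 rad in the camera images), then pushed the clamp lever home until the force rose to 13 N against its stop. The arm was backed clear before I handed the job in at about 18.5 s.

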